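# Free the jammed drawer, click it home and latch the chest for carrying

### The job

A wrench lying front to back across the dividers keeps the top drawer of the small red-fronted chest from shutting. Lay the wrench flat in the long tray at the front of that drawer, push the drawer fully home until its firm catch snaps in, then slide the latch on top of the chest across in front of the drawer until it clicks, so that the chest can be carried. Feel your way rather than force anything, and leave the jar on the chest, the drinking bottle and the tape measure where they are.

Things in the scene. Friction and masses are not known exactly. Their poses are not given: they have to be found in the camera images.
- chest: fixed two-drawer steel chest, dark grey, red fronts; carcass 230 (x) x 330 (y) x 125 mm high. Origin on its underside, 105 mm behind the carcass's front face; x front to back, z up. The red fronts, 260 mm wide, 12 mm thick, lie on that face (shut: outer face x = -117 mm); bar handles 90 mm long stand 23 mm out. The lower drawer does not move. A rail over the top drawer ends below at z = 110 mm
- drawer (a joint): top drawer: how far it is pulled out toward the chest's -x, m; 0 = fully home, 0.190 = stop. Its firm spring catch resists from about 0.006, most near 0.004 (about 20 N), and draws the drawer home once it is passed at about 0.001. The thin sheet of chest, drawer and latch bends if pressed with over 55 N
- drawer_front (a point): on the top drawer, the centre of the outer face of its red front (260 x 59 mm, lower edge 29.5 mm below, upper edge 29.5 mm above this point); axes as the chest's; moves with the drawer. The bar handle covers y -49 to 49 mm, a label frame y 70 to 120 mm is flat
- tray (a point): centre of the floor of the top drawer's front tray; axes as the chest's; moves with the drawer. Tray 72 (x) x 236 mm (y), all clear; in front of it the red front, 35 mm above the floor, behind it a cross wall 24 mm high and 4 mm thick; 72 mm farther back a second such wall. Between these walls lie three small-parts bays, parted by partitions 20 mm high at y = +-60 mm
- wrench: combination wrench of bright steel, 25 x 168 x 8 mm, 0.09 kg, long axis y, lying flat; origin at the middle of its underside, z up; its shank is 10 mm wide and 6 mm thick for 60 mm either side of the origin. It starts lying across the drawer's two cross walls, roughly along the chest's x, between the red front and the rail
- latch (a joint): carrying latch: travel toward the chest's +y, m; 0 = open, 0.040 = fully across, its finger in front of the top drawer's front. A spring detent resists from about 0.031 with up to about 6 N and, once passed at 0.037, draws it to 0.040. Its finger cannot pass unless the drawer is home
- latch_tab (a point): centre of the black tab of the latch, on the chest's top near its front right corner (chest x = -80 mm); the tab is 26 mm (x) by 12 mm (y) and stands from z = 129 to 151 mm over the bench; axes as the chest's; moves with the latch
- screw_jar: glass jar of screws with brass lid, 70 mm in diameter, 101 mm high, standing on the rear left of the chest's top; origin at the centre of its underside
- water_bottle: drinking bottle with a dark cap and carrying loop, 73 mm in diameter, 245 mm high, standing on the bench to the right of the chest; origin at the centre of its underside
- tape_measure: yellow tape measure, 36 x 80 x 64 mm, standing on the bench to the left of the chest; origin at the centre of its underside
Things that resemble listed ones, but are neither listed nor needed, are in the scene too. Of the things that look like the wrench, the larger one is meant.

How it is judged:
By the outcome, as a careful person would: the job done as asked, in the order asked, and still so for the second after the job is handed in, with the robot touching nothing.
It also fails if it takes over 61 s, if anything falls off the work surface, if the arm or the gripper's body presses on something with over 40 N, if the wrist force passes 120 N, or if a joint passes its speed limit or range.

### The arm

A 7-joint arm with a two-finger parallel gripper is mounted at the origin on a cart in front of the work surface, level with it; the furniture and walls round the work are solid. World frame = base frame: x ahead of the robot, y to its left, z up, the work surface at z = 0. Lengths are in m, angles in rad, forces in N, time in s.
With the tool pointing down it reaches from about 0.425 to 0.925 m from the base axis. Payload 6.8 kg.
Tool frame: the origin (TCP) lies on the centre line of the jaws, within the pads' length; the fingertips stand 14 mm ahead of it and the grasp point (between the pads) lies 5 mm behind it (r.nose_length is the distance from the TCP to the fingertips, in m); z points along the fingers, y is the direction in which the jaws open and shut (so a half turn about z gives the same grasp; the last joint's range is limited). The gripper opens to 85 mm and grips with 20 to 120 N. Pads are 22 mm wide; open, the fingers measure 114 mm over their backs; the gripper's body (76 mm by 85 mm) begins 54 mm behind the grasp point. The pads swing forward as they close: fully open they stand 13 mm farther back than shut.
Start: joints at [-1.211, 0.477, 0.022, 1.555, -0.011, 1.109, -0.083], TCP at [0.304, 0.602, 0.245] pointing down, gripper open.
Joint ranges: [-2.96, 2.96], [-0.34, 2.1], [-1.41, 1.46], [0.24, 2.44], [-1.37, 4.51], [0.17, 1.92], [-2.96, 2.96]. Speed limits (rad/s): [2.39, 2.39, 3.14, 3.14, 3.14, 3.14, 3.14].

### API

Orientations are given as a rotation vector (axis times angle).
In Python, from bench import r, imaging, look_for, outline_of gives the robot as it stands. The module is installed in compiled form; this text tells all that it offers.
- The arm moves only by the tool carry_out, never from a script. Its arguments are lists of equal length, an entry for each row: "offset": the shift along the tool's x, y, z as a fraction of full scale, a list of three; "turn": the turn, a rotation vector about the tool's x, y, z as a fraction of full scale, a list of three. A call has 1 to 8 rows; each row is the pose to reach, as a shift and turn from the pose commanded when the call began, along the tool's axes at that moment; what a row does not reach only later rows make up. Full scale, the value 1, is 0.5 m for a shift and 1.5 rad for a turn. A row lasts 1/10 s, in which the tool goes at most 50 mm and 8.59 degrees, less where a joint would pass 70% of its speed; a pose out of reach is approached as far as the arm can. A call with a number of a shift or a turn outside -1 to 1 is refused whole. A call with a gripper value outside its range is refused whole. "hand" is the closure, from 0 (fully open) to 1 (shut), set as the call begins (left out, the last holds). The fingers move at their own pace and stop on an object; "force" is the grip in N (left out, the last holds). Time passes only in rows, so rows that repeat a pose let the fingers close. It gives the time, the measured TCP pose, the force and the opening at its end, in the units of the state.
- r.get_obs(): the state, without advancing time (a new reading comes with each control period).
- imaging.grab_frame(name): name is "scene" or "top"; returns a dict with "pixels" (400x640x3 uint8, red, green, blue), "fx", "fy", "cx", "cy" (pixels), "k1" (the pictures are not rectified: a ray, as slopes to the right and down, at radius r is drawn at 1 + k1 r^2 times it, then the intrinsics apply), "R" (3x3) and "t" (3): a world point X has camera coordinates R X + t. Camera axes: x right, y down, z forward; pixel columns grow to the right and rows downward; lengths in m; the calibration is good to about 2 mm. A picture is of the moment at which its call begins. There is no depth.
- r.hand_in(): hands the job in, once; it reports no verdict.
Trained networks look in the newest picture that a camera, given by its name, has taken for a name from the list of things; names that differ only in an ending like _2 or _b are one class to them, and where a whole thing is asked for, a point or a joint stands for the part that bears it (a point fixed in the world has none). Each returns a list of dicts, best first, with "score" (0 to 1); they miss things now and then, are a little off and sometimes report something else, mostly with a low value. They report only what shows in the picture. A call takes as long as a camera call. They do not tell look-alikes from the thing itself.
- look_for(query, camera): "xyz" ([x, y, z] in m, in the coordinates of the camera as it stood for that picture, good to about 4 mm: the middle of the surface that is visible of it).
- outline_of(query, camera): "region" (400x640 bool, what is visible of it).
The state is a dict: "clock": time; "joints": joint angles; "qvel": joint speeds; "tau": joint torques, N m; "tcp_pos": TCP position; "orientation": TCP orientation; "contact_force": force on the tool from outside, world axes, zero at the start; "moment": the same for the moment, N m; "grip_width": finger opening in m.
Only numpy, scipy, OpenCV 4.12 (cv2) and the standard library are available. Lean on these libraries where they do the work, as an engineer would, in place of code of your own. Each camera call takes 0.05 s, during which the arm holds its last target. There are 200 camera calls.

## Working session

There is one attempt and no reset: what is moved stays moved. The work goes in short steps, Python scripts to look and compute and a tool call to move; the robot and the scene stay as the last step left them, time stands still between calls to the robot, and variables do not carry over. Pictures are saved under pics/ and viewed, about 8 in all and at most 12, crops included, and the job is handed in when it is done.

Besides the shell and the picture viewer there is one more tool, called in YAML: its name, and indented under it one key for each argument. carry_out: Moves the arm, as the interface text tells. Shift numbers are shares of 0.5 m and turn numbers shares of 1.5 rad, none past 1 either way. Its arguments: {"type":"object","properties":{"offset":{"type":"array","items":{"type":"array","items":{"type":"number","minimum":-1,"maximum":1}}},"turn":{"type":"array","items":{"type":"array","items":{"type":"number","minimum":-1,"maximum":1}}},"hand":{"type":"number"},"force":{"type":"number"}},"required":["offset","turn"]}

```bash
mkdir -p pics
cat > h.py <<'E'
import numpy as np, cv2
from bench import r, imaging, look_for, outline_of
from scipy.spatial.transform import Rotation as Ro
def grab(n): 
    f=imaging.grab_frame(n); f['R']=np.array(f['R']); f['t']=np.array(f['t']); return f
def save(f,name,crop=None,s=1):
    p=f['pixels'][:,:,::-1]
    if crop: a,b,c,d=crop; p=p[b:d,a:c]
    cv2.imwrite('pics/'+name,cv2.resize(p,None,fx=s,fy=s,interpolation=cv2.INTER_CUBIC))
def world(f,x): return f['R'].T@(np.array(x)-f['t'])
def ray(f,u,v):
    d=np.array([(u-f['cx'])/f['fx'],(v-f['cy'])/f['fy']]); s=d.copy()
    for _ in range(20): s=d/(1+f['k1']*(s@s))
    return -f['R'].T@f['t'], f['R'].T@np.array([s[0],s[1],1])
def atz(f,u,v,z):
    o,d=ray(f,u,v); return o+d*(z-o[2])/d[2]
def proj(f,X):
    c=f['R']@np.array(X)+f['t']; s=c[:2]/c[2]; s=s*(1+f['k1']*(s@s)); return np.array([f['cx']+f['fx']*s[0],f['cy']+f['fy']*s[1]])
def delta(p,rv=None):
    """shift in tool axes as fraction, from measured pose"""
    o=r.get_obs(); R=Ro.from_rotvec(o['orientation'])
    s=R.inv().apply(np.array(p)-o['tcp_pos'])/0.5
    t=None if rv is None else (R.inv()*Ro.from_rotvec(rv)).as_rotvec()/1.5
    return s.round(4),t
E
python3 - <<'E'
from h import *
np.set_printoptions(precision=4,suppress=True)
o=r.get_obs(); print({k:np.round(v,3) for k,v in o.items()}); print(Ro.from_rotvec(o['orientation']).as_matrix())
for n in('scene','top'):
    f=grab(n); save(f,n+'0.png'); print(n,-f['R'].T@f['t'],f['R'],f['fx'])
    for q in('chest','drawer_front','wrench','latch_tab','screw_jar','water_bottle','tape_measure','tray'):
        print(q,[(round(d['score'],2),world(f,d['xyz']),proj(f,world(f,d['xyz'])).round()) for d in look_for(q,n)[:3]])
E
```

```text
{'clock': np.float64(0.0), 'joints': array([-1.211,  0.478,  0.022,  1.556, -0.011,  1.109, -0.083]), 'qvel': array([-0.001,  0.001,  0.   ,  0.001, -0.   , -0.002, -0.001]), 'tau': array([  0.001, -59.647,   1.608, -28.121,   0.012,   0.009,  -0.   ]), 'tcp_pos': array([0.304, 0.602, 0.244]), 'orientation': array([-0.728, -3.056,  0.003]), 'contact_force': array([ 0.458, -1.328, -0.315]), 'moment': array([-0.057, -0.017, -0.006]), 'grip_width': np.float64(0.085)}
[[-0.8926  0.4509 -0.0007]
 [ 0.4509  0.8926 -0.0017]
 [-0.0001 -0.0018 -1.    ]]
scene [-0.2569 -0.4583  0.577 ] [[ 0.4401 -0.8979  0.0092]
 [-0.3676 -0.1896 -0.9104]
 [ 0.8193  0.3973 -0.4135]] 422.3925693416157
chest [(0.98, array([ 0.6359, -0.0067,  0.1076]), array([314., 198.]))]
drawer_front [(0.9, array([ 0.5244, -0.0045,  0.0954]), array([292., 220.]))]
wrench [(0.75, array([0.5352, 0.0266, 0.1172]), array([283., 207.]))]
latch_tab [(0.59, array([ 0.6693, -0.1175,  0.1281]), array([358., 194.]))]
screw_jar [(0.71, array([0.7786, 0.0855, 0.2167]), array([308., 139.]))]
water_bottle [(0.95, array([ 0.5453, -0.3955,  0
[... 196 characters left out ...]
.017   1.5809] [[ 0.0442 -0.999  -0.0052]
 [-0.978  -0.0422 -0.2041]
 [ 0.2037  0.0141 -0.9789]] 462.2633508156086
chest [(0.94, array([0.6651, 0.0267, 0.1245]), array([304., 198.]))]
drawer_front [(0.8, array([0.5432, 0.012 , 0.0868]), array([307., 237.]))]
wrench [(0.52, array([0.5535, 0.0278, 0.1138]), array([302., 233.]))]
latch_tab [(0.58, array([ 0.6792, -0.1115,  0.1253]), array([347., 195.]))]
screw_jar [(0.74, array([0.7844, 0.0906, 0.2313]), array([284., 151.]))]
water_bottle [(0.95, array([ 0.5596, -0.3692,  0.1923]), array([432., 232.]))]
tape_measure [(0.67, array([0.5812, 0.3397, 0.062 ]), array([210., 222.]))]
tray [(0.97, array([0.5453, 0.0132, 0.0821]), array([307., 237.]))]
```

Run:
```python
from h import *
f=grab('scene'); save(f,'s1.png',(180,90,500,330),2.5)
f=grab('top'); save(f,'t1.png',(180,120,460,320),2.8)
```

```text
(no output)
```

View pics/s1.png

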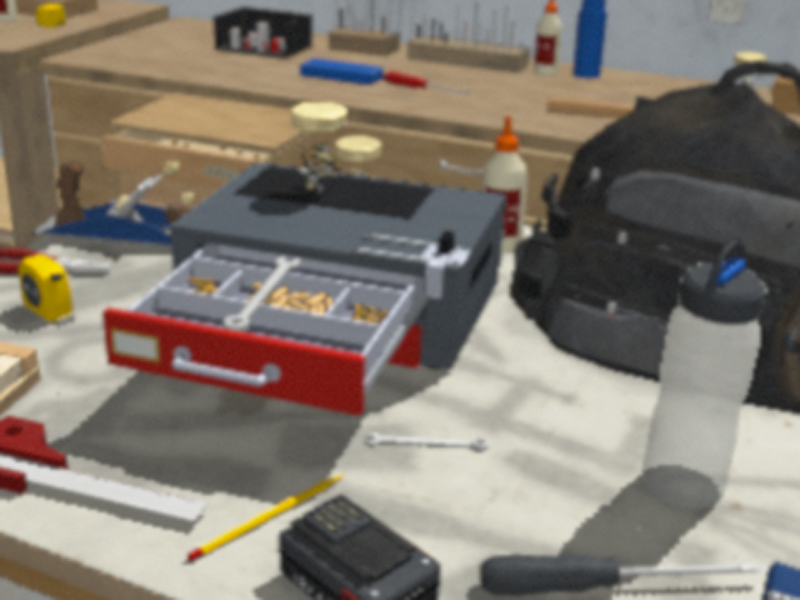

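View pics/t1.png

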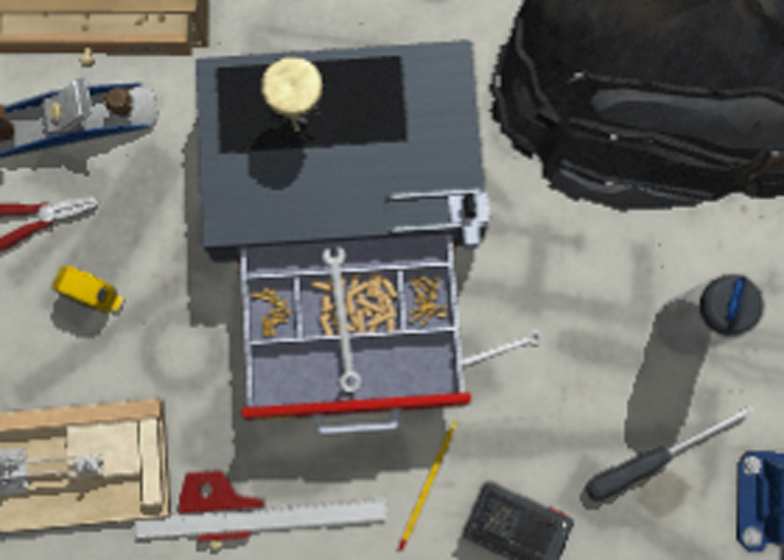

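The top view shows two candidates for the wrench. The large one lies across the dividers (top px ~302,234), and a small one lies on the bench (top px ~359,245; scene px ~350,267). I choose the large one on the dividers. The jar is at about (284,151), the bottle at (441,228) and the tape at (211,223). The latch's black tab is at about (347,194).

Run:
```python
from h import *
from scipy.optimize import least_squares
np.set_printoptions(precision=4,suppress=True)
T=grab('top'); S=grab('scene')
t=lambda a,b:(180+a/2.8,120+b/2.8)
s=lambda a,b:(180+a/2.5,90+b/2.5)
def tri(p,q):
    g=least_squares(lambda X:np.r_[proj(T,X)-p,proj(S,X)-q],[.6,0,.1]); return g.x,abs(g.fun).max()
print('front L',tri(t(243,411),s(106,311)),'front R',tri(t(470,399),s(365,358)))
print('wrench front end',tri(t(350,381),s(238,321)),'rear',tri(t(333,254),s(288,264)))
print('tab',tri(t(469,205),s(447,243)))
for n,p in dict(bl=(196,58),br=(471,41),fr=(486,236),fl=(205,247)).items(): print(n,atz(T,*t(*p),.125))
print('wall1 L,R',atz(T,*t(250,343),.104),atz(T,*t(461,332),.104)); print('wall2',atz(T,*t(245,273),.104),atz(T,*t(455,262),.104))
print('bottle',atz(T,*t(732,303),.245))
save(T,'t2.png',(255,200,365,280),7)
cv2.imwrite('pics/t2.png',cv2.resize(T['pixels'][180:280,250:370,::-1],None,fx=6.6,fy=6,interpolation=cv2.INTER_CUBIC))
```

```text
front L (array([0.439 , 0.1345, 0.1164]), np.float64(0.16523883336930112)) front R (array([ 0.4649, -0.1224,  0.1193]), np.float64(0.6095147114581323))
wrench front end (array([0.4792, 0.0144, 0.1159]), np.float64(0.269564145580091)) rear (array([0.6249, 0.042 , 0.1086]), np.float64(0.03265493700695288))
tab (array([ 0.6828, -0.1125,  0.1412]), np.float64(0.3167516149246694))
bl [0.8509 0.2154 0.125 ]
br [ 0.8857 -0.1096  0.125 ]
fr [ 0.6504 -0.1331  0.125 ]
fl [0.6237 0.1885 0.125 ]
wall1 L,R [0.518  0.1321 0.104 ] [ 0.5412 -0.1091  0.104 ]
wall2 [0.599  0.1429 0.104 ] [ 0.6225 -0.0997  0.104 ]
bottle [ 0.5653 -0.3834  0.245 ]
```

View pics/t2.png

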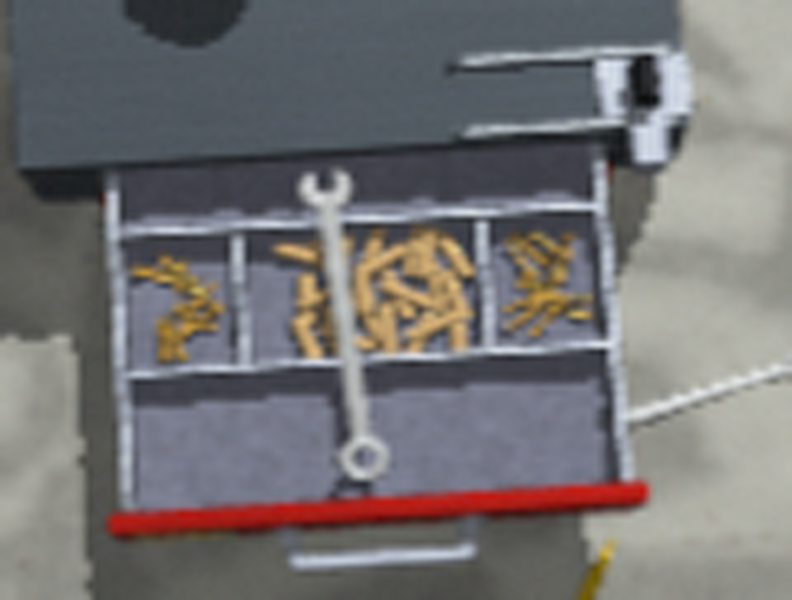

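carry_out:
  offset:
    - [-0.96,-0.8,0.08]
    - [-0.96,-0.8,0.08]
    - [-0.96,-0.8,0.08]
    - [-0.96,-0.8,0.08]
    - [-0.96,-0.8,0.08]
    - [-0.96,-0.8,0.08]
    - [-0.96,-0.8,0.08]
    - [-0.96,-0.8,0.08]
  turn:
    - [0,0,-0.436]
    - [0,0,-0.436]
    - [0,0,-0.436]
    - [0,0,-0.436]
    - [0,0,-0.436]
    - [0,0,-0.436]
    - [0,0,-0.436]
    - [0,0,-0.436]
  hand: 0.5
  force: 30

```text
clock: 1.9
tcp_pos: [0.4635, 0.2342, 0.22]
orientation: [-0.292, 3.127, 0.001]
contact_force: [1.2, 0.7, 0.8]
grip_width: 0.0427
```

```bash
cat >> h.py <<'E'
np.set_printoptions(precision=4,suppress=True)
def st():
    o=r.get_obs(); M=Ro.from_rotvec(o['orientation']).as_matrix()
    print('t',round(float(o['clock']),2),'p',np.array(o['tcp_pos']),'yang',np.arctan2(M[1,1],M[0,1]),'tilt',M[:,2],'F',np.array(o['contact_force']),'w',round(float(o['grip_width']),4),'j',np.array(o['joints']).round(2)); return o
def to(p,ya=None):
    """fraction shift in tool axes to world p; tool z turn to make tool-y angle ya; also levelling"""
    o=st(); s,_=delta(p); print('offset',s)
    if ya is not None:
        Y=np.array([np.cos(ya),np.sin(ya),0]);Z=np.array([0,0,-1.]);W=np.c_[np.cross(Y,Z),Y,Z]
        print('turn',delta(p,Ro.from_matrix(W).as_rotvec())[1])
E
python3 -c "
from h import *
to([.552,.028,.2],1.758)"
```

```text
t 1.9 p [0.4635 0.2342 0.22  ] yang 1.7569758616850737 tilt [ 0.0007  0.0005 -1.    ] F [1.1595 0.6517 0.7621] w 0.0427 j [-0.6   0.25  0.02  1.95 -0.01  0.94  1.17]
offset [-0.0976 -0.4381  0.0399]
turn [ 0.0003  0.0005 -0.0007]
```

carry_out:
  offset:
    - [-0.098,-0.438,0.1]
    - [-0.098,-0.438,0.1]
    - [-0.098,-0.438,0.1]
    - [-0.098,-0.438,0.1]
    - [-0.098,-0.438,0.1]
    - [-0.098,-0.438,0.1]
  turn:
    - [0,0,0]
    - [0,0,0]
    - [0,0,0]
    - [0,0,0]
    - [0,0,0]
    - [0,0,0]

```text
clock: 2.5
tcp_pos: [0.5524, 0.0242, 0.169]
orientation: [0.279, -3.129, 0.004]
contact_force: [-0.4, -0.2, 0.4]
grip_width: 0.043
```

Run:
```python
from h import *
to([.552,.028,.119],1.758)
S=grab('scene'); T=grab('top')
a=S['pixels'][160:260,230:350,::-1];b=T['pixels'][180:280,250:370,::-1]
cv2.imwrite('pics/c3.png',np.hstack([cv2.resize(x,(400,333),interpolation=cv2.INTER_CUBIC) for x in(a,b)]))
```

```text
t 2.5 p [0.5524 0.0242 0.169 ] yang 1.7489766740052621 tilt [-0.0004 -0.0027 -1.    ] F [-0.3868 -0.1593  0.4016] w 0.043 j [-0.26  0.37  0.12  1.93 -0.06  0.85  1.64]
offset [-0.0007  0.0079  0.1   ]
turn [-0.0017 -0.0006 -0.006 ]
```

View pics/c3.png

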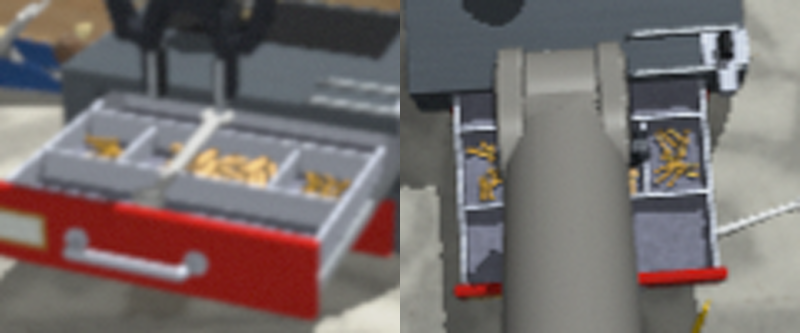

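carry_out:
  offset:
    - [0,0.008,0.06]
    - [0,0.008,0.09]
    - [0,0.008,0.107]
    - [0,0.008,0.11]
  turn:
    - [0,0,-0.006]
    - [0,0,-0.006]
    - [0,0,-0.006]
    - [0,0,-0.006]

```text
clock: 3.0
tcp_pos: [0.5502, 0.0352, 0.1142]
orientation: [0.309, -3.125, -0.001]
contact_force: [-0.6, 0.0, 0.3]
grip_width: 0.0429
```

carry_out:
  offset:
    - [0,0,0]
    - [0,0,0]
    - [0,0,0]
    - [0,0,0]
    - [0,0,0]
    - [0,0,0]
  turn:
    - [0,0,0]
    - [0,0,0]
    - [0,0,0]
    - [0,0,0]
    - [0,0,0]
    - [0,0,0]
  hand: 1
  force: 40

```text
clock: 3.6
tcp_pos: [0.5517, 0.034, 0.1157]
orientation: [-0.306, 3.125, 0.0]
contact_force: [-0.4, 0.1, 6.4]
grip_width: 0.0076
```

Run:
```python
from h import *
st()
S=grab('scene')
save(S,'c4.png',(230,150,350,250),5)
```

```text
t 3.6 p [0.5517 0.034  0.1157] yang 1.7657556825052836 tilt [ 0.002   0.0005 -1.    ] F [-0.436   0.117   6.3898] w 0.0076 j [-0.26  0.44  0.1   1.97 -0.07  0.73  1.65]
```

View pics/c4.png

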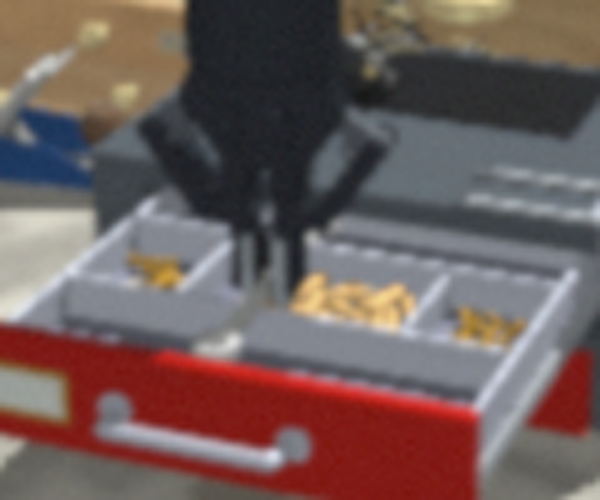

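carry_out:
  offset:
    - [0.004,0,-0.01]
    - [0.006,0,-0.02]
    - [0.006,0,-0.04]
    - [0.006,0,-0.07]
    - [0.006,0,-0.1]
    - [0.006,0,-0.12]
    - [0.006,0,-0.12]
  turn:
    - [0,0,0]
    - [0,0,0]
    - [0,0,0]
    - [0,0,0]
    - [0,0,0]
    - [0,0,0]
    - [0,0,0]

```text
clock: 4.35
tcp_pos: [0.5488, 0.0334, 0.1765]
orientation: [-0.306, 3.124, 0.001]
contact_force: [0.0, -0.0, -1.4]
grip_width: 0.0079
```

Run:
```python
from h import *
st()
S=grab('scene')
save(S,'c5.png',(220,130,350,250),4.5)
```

```text
t 4.35 p [0.5488 0.0334 0.1765] yang 1.7659770192915685 tilt [ 0.003   0.0006 -1.    ] F [ 0.0389 -0.0228 -1.3758] w 0.0079 j [-0.27  0.35  0.12  1.93 -0.05  0.86  1.64]
```

View pics/c5.png

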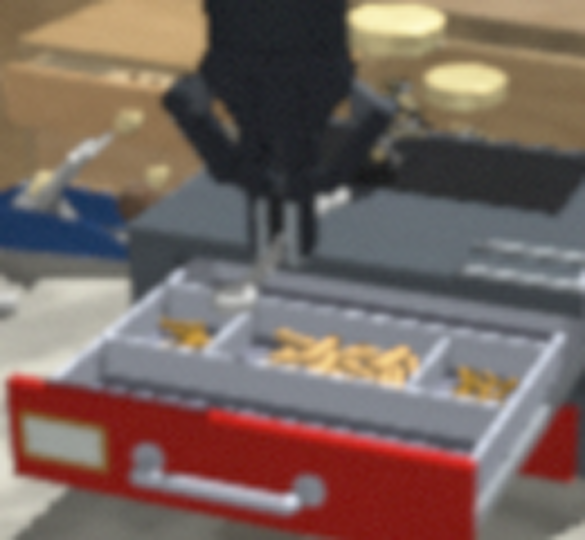

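carry_out:
  offset:
    - [0.05,-0.01,0]
    - [0.11,-0.019,0]
    - [0.11,-0.019,0]
    - [0.11,-0.019,0]
    - [0.11,-0.019,0]
    - [0.11,-0.019,0]
    - [0.11,-0.019,0]
    - [0.11,-0.019,0]
  turn:
    - [0,0,0.1]
    - [0,0,0.2]
    - [0,0,0.3]
    - [0,0,0.4]
    - [0,0,0.5]
    - [0,0,0.6]
    - [0,0,0.7]
    - [0,0,0.8]

```text
clock: 5.2
tcp_pos: [0.4951, 0.0133, 0.174]
orientation: [-1.521, -2.748, 0.002]
contact_force: [0.8, 0.5, -0.4]
grip_width: 0.0077
```

carry_out:
  offset:
    - [0,0,0]
    - [0,0,0]
    - [0,0,0]
    - [0,0,0]
    - [0,0,0]
  turn:
    - [0,0,0.1]
    - [0,0,0.2]
    - [0,0,0.3]
    - [0,0,0.309]
    - [0,0,0.309]

```text
clock: 5.7
tcp_pos: [0.4954, 0.0134, 0.1743]
orientation: [-2.1, -2.336, 0.002]
contact_force: [-0.4, -0.0, -1.2]
grip_width: 0.0078
```

Run:
```python
from h import *
to([.497,.013,.12],.103)
S=grab('scene');T=grab('top')
a=S['pixels'][140:250,210:350,::-1];b=T['pixels'][180:290,240:380,::-1]
cv2.imwrite('pics/c6.png',np.hstack([cv2.resize(x,(400,314),interpolation=cv2.INTER_CUBIC) for x in(a,b)]))
```

```text
t 5.7 p [0.4954 0.0134 0.1743] yang 0.10600864855557547 tilt [-0.001  -0.0004 -1.    ] F [-0.4416 -0.0494 -1.2266] w 0.0078 j [-0.53  0.29  0.45  2.07 -0.17  0.82  0.12]
offset [-0.0011  0.0033  0.1085]
turn [-0.0007  0.0002  0.002 ]
```

View pics/c6.png

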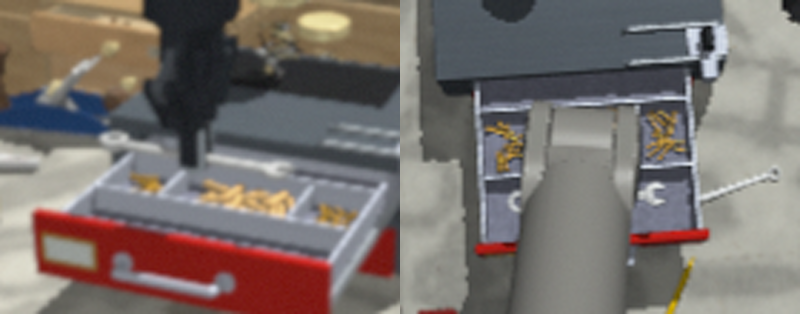

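carry_out:
  offset:
    - [0,0.003,0.05]
    - [0,0.003,0.09]
    - [0,0.003,0.12]
    - [0,0.003,0.138]
    - [0,0.003,0.145]
    - [0,0.003,0.145]
  turn:
    - [0,0,0]
    - [0,0,0]
    - [0,0,0]
    - [0,0,0]
    - [0,0,0]
    - [0,0,0]

```text
clock: 6.4
tcp_pos: [0.4973, 0.0134, 0.1022]
orientation: [-2.104, -2.333, 0.0]
contact_force: [-0.3, -0.1, -0.4]
grip_width: 0.0076
```

carry_out:
  offset:
    - [0,0,0.003]
    - [0,0,0.006]
    - [0,0,0.006]
  turn:
    - [0,0,0]
    - [0,0,0]
    - [0,0,0]

```text
clock: 6.7
tcp_pos: [0.4974, 0.0136, 0.0995]
orientation: [2.104, 2.332, 0.001]
contact_force: [-0.3, 0.6, -1.9]
grip_width: 0.0075
```

carry_out:
  offset:
    - [0,0,0.002]
    - [0,0,0.004]
    - [0,0,0.006]
    - [0,0,0.006]
  turn:
    - [0,0,0]
    - [0,0,0]
    - [0,0,0]
    - [0,0,0]

```text
clock: 7.1
tcp_pos: [0.5003, 0.0139, 0.0984]
orientation: [2.102, 2.329, 0.008]
contact_force: [0.4, 0.5, 15.2]
grip_width: 0.0078
```

carry_out:
  offset:
    - [0,0,0.002]
    - [0,0,0.004]
    - [0,0,0.004]
  turn:
    - [0,0,0]
    - [0,0,0]
    - [0,0,0]

```text
clock: 7.4
tcp_pos: [0.503, 0.0142, 0.0983]
orientation: [2.1, 2.327, 0.015]
contact_force: [-0.1, 1.4, 28.0]
grip_width: 0.0076
```

carry_out:
  offset:
    - [0,0,-0.01]
    - [0,0,-0.01]
    - [0,0,-0.01]
  turn:
    - [0,0,0]
    - [0,0,0]
    - [0,0,0]

```text
clock: 7.7
tcp_pos: [0.4968, 0.0135, 0.099]
orientation: [-2.104, -2.332, 0.001]
contact_force: [0.8, -0.4, -1.7]
grip_width: 0.0081
```

carry_out:
  offset:
    - [0,0,0]
    - [0,0,0]
    - [0,0,0]
    - [0,0,0]
  turn:
    - [0,0,0]
    - [0,0,0]
    - [0,0,0]
    - [0,0,0]
  hand: 0.7

```text
clock: 8.1
tcp_pos: [0.4972, 0.0135, 0.0991]
orientation: [-2.105, -2.332, 0.0]
contact_force: [-0.3, 0.7, 0.2]
grip_width: 0.0254
```

carry_out:
  offset:
    - [0,0,-0.04]
    - [0,0,-0.1]
    - [0,0,-0.18]
    - [0,0,-0.24]
    - [0,0.1,-0.24]
    - [0,0.1,-0.24]
  turn:
    - [0,0,0]
    - [0,0,0]
    - [0,0,0]
    - [0,0,0]
    - [0,0,0]
    - [0,0,0]

```text
clock: 8.7
tcp_pos: [0.5521, 0.0202, 0.2206]
orientation: [2.099, 2.331, 0.007]
contact_force: [-0.4, 0.9, 0.5]
grip_width: 0.0258
```

carry_out:
  offset:
    - [0.05,-0.1,0]
    - [0.171,-0.233,0]
    - [0.171,-0.233,0]
    - [0.171,-0.233,0]
    - [0.171,-0.233,0]
    - [0.171,-0.233,0]
    - [0.171,-0.233,0]
    - [0.171,-0.233,0]
  turn:
    - [0,0,-0.1]
    - [0,0,-0.2]
    - [0,0,-0.3]
    - [0,0,-0.4]
    - [0,0,-0.5]
    - [0,0,-0.6]
    - [0,0,-0.7]
    - [0,0,-0.8]
  hand: 1

```text
clock: 9.5
tcp_pos: [0.422, 0.0916, 0.2189]
orientation: [-0.41, -3.114, 0.001]
contact_force: [-0.4, 0.6, -0.3]
grip_width: -0.0001
```

carry_out:
  offset:
    - [0,0,0]
    - [0,0,0]
    - [0,0,0]
    - [0,0,0]
  turn:
    - [0,0,-0.1]
    - [0,0,-0.2]
    - [0,0,-0.247]
    - [0,0,-0.247]

```text
clock: 9.9
tcp_pos: [0.422, 0.0915, 0.2188]
orientation: [0.161, -3.137, 0.0]
contact_force: [-0.6, 0.3, 0.1]
grip_width: -0.0001
```

Run:
```python
from h import *
to([.4216,.0915,.092],1.674)
S=grab('scene');T=grab('top')
a=S['pixels'][140:250,210:350,::-1];b=T['pixels'][180:290,240:380,::-1]
cv2.imwrite('pics/c7.png',np.hstack([cv2.resize(x,(400,314),interpolation=cv2.INTER_CUBIC) for x in(a,b)]))
```

```text
t 9.9 p [0.422  0.0915 0.2188] yang 1.673270775402571 tilt [-0.0007 -0.0004 -1.    ] F [-0.5818  0.3195  0.0762] w -0.0001 j [-0.6   0.1   0.26  2.15 -0.03  0.9   1.35]
offset [0.0006 0.0001 0.2537]
turn [-0.0002 -0.0005 -0.0005]
```

View pics/c7.png

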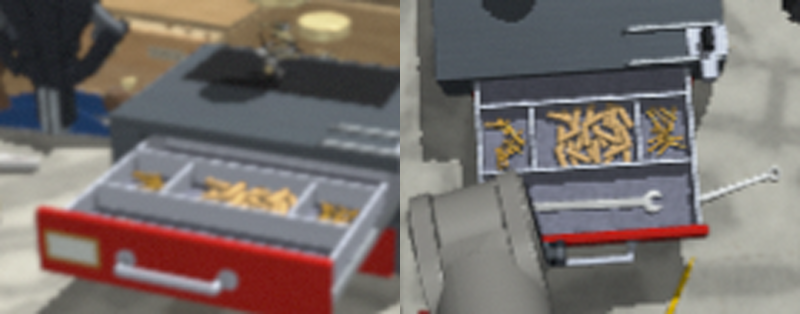

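carry_out:
  offset:
    - [0.01,0,0.06]
    - [0.01,0,0.12]
    - [0.01,0,0.17]
    - [0.01,0,0.21]
    - [0.01,0,0.235]
    - [0.01,0,0.25]
    - [0.01,0,0.25]
  turn:
    - [0,0,0]
    - [0,0,0]
    - [0,0,0]
    - [0,0,0]
    - [0,0,0]
    - [0,0,0]
    - [0,0,0]

```text
clock: 10.7
tcp_pos: [0.4169, 0.091, 0.0936]
orientation: [0.159, -3.136, 0.001]
contact_force: [-0.6, -0.4, -0.1]
grip_width: -0.0
```

```bash
python3 -c "
from h import *
to([.4216,.0915,.092],1.674)"
```

```text
t 10.7 p [0.4169 0.091  0.0936] yang 1.672027844080903 tilt [-0.0015 -0.0008 -1.    ] F [-0.5581 -0.408  -0.0898] w -0.0 j [-0.56  0.32  0.23  2.27 -0.13  0.57  1.44]
offset [-0.0095 -0.      0.0031]
turn [-0.0004 -0.0011 -0.0013]
```

carry_out:
  offset:
    - [-0.02,0,0]
    - [-0.04,0,0]
    - [-0.06,0,0]
    - [-0.08,0,0]
    - [-0.1,0,0]
    - [-0.12,0,0]
    - [-0.14,0,0]
    - [-0.16,0,0]
  turn:
    - [0,0,0]
    - [0,0,0]
    - [0,0,0]
    - [0,0,0]
    - [0,0,0]
    - [0,0,0]
    - [0,0,0]
    - [0,0,0]

```text
clock: 11.5
tcp_pos: [0.4979, 0.0996, 0.0943]
orientation: [-0.161, 3.137, 0.0]
contact_force: [-1.9, 1.0, 1.2]
grip_width: -0.0003
```

carry_out:
  offset:
    - [-0.02,0,0]
    - [-0.04,0,0]
    - [-0.06,0,0]
    - [-0.08,0,0]
    - [-0.1,0,0]
    - [-0.12,0,0]
    - [-0.14,0,0]
    - [-0.14,0,0]
  turn:
    - [0,0,0]
    - [0,0,0]
    - [0,0,0]
    - [0,0,0]
    - [0,0,0]
    - [0,0,0]
    - [0,0,0]
    - [0,0,0]

```text
clock: 12.3
tcp_pos: [0.5684, 0.1064, 0.0943]
orientation: [-0.16, 3.136, -0.001]
contact_force: [0.3, -0.2, -0.1]
grip_width: 0.0002
```

Run:
```python
from h import *
st()
S=grab('scene');T=grab('top')
a=S['pixels'][140:250,210:350,::-1];b=T['pixels'][160:270,240:380,::-1]
cv2.imwrite('pics/c8.png',np.hstack([cv2.resize(x,(400,314),interpolation=cv2.INTER_CUBIC) for x in(a,b)]))
```

```text
t 12.3 p [0.5684 0.1064 0.0943] yang 1.6726237690563373 tilt [ 0.0018 -0.0003 -1.    ] F [ 0.3377 -0.175  -0.0647] w 0.0002 j [-0.47  0.51  0.23  1.93 -0.17  0.72  1.53]
```

View pics/c8.png

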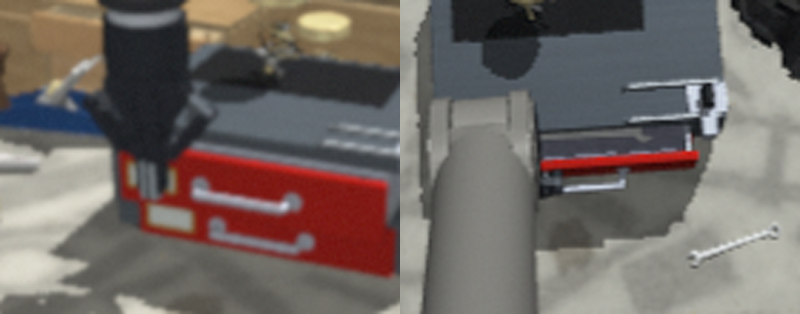

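carry_out:
  offset:
    - [-0.01,0,0]
    - [-0.02,0,0]
    - [-0.03,0,0]
    - [-0.04,0,0]
    - [-0.048,0,0]
    - [-0.056,0,0]
    - [-0.06,0,0]
    - [-0.06,0,0]
  turn:
    - [0,0,0]
    - [0,0,0]
    - [0,0,0]
    - [0,0,0]
    - [0,0,0]
    - [0,0,0]
    - [0,0,0]
    - [0,0,0]

```text
clock: 13.2
tcp_pos: [0.5969, 0.1097, 0.0943]
orientation: [-0.16, 3.137, 0.0]
contact_force: [-0.0, 0.8, 1.4]
grip_width: -0.0001
```

carry_out:
  offset:
    - [-0.002,0,0]
    - [-0.004,0,0]
    - [-0.006,0,0]
    - [-0.008,0,0]
    - [-0.008,0,0]
  turn:
    - [0,0,0]
    - [0,0,0]
    - [0,0,0]
    - [0,0,0]
    - [0,0,0]

```text
clock: 13.7
tcp_pos: [0.6006, 0.1101, 0.0942]
orientation: [-0.16, 3.137, 0.0]
contact_force: [-0.1, -0.5, 0.4]
grip_width: -0.0002
```

Still no resistance; I continue in small steps.

carry_out:
  offset:
    - [-0.002,0,0]
    - [-0.004,0,0]
    - [-0.006,0,0]
    - [-0.008,0,0]
    - [-0.008,0,0]
  turn:
    - [0,0,0]
    - [0,0,0]
    - [0,0,0]
    - [0,0,0]
    - [0,0,0]

```text
clock: 14.2
tcp_pos: [0.6044, 0.1104, 0.0943]
orientation: [0.16, -3.137, -0.0]
contact_force: [-1.5, -0.0, 1.6]
grip_width: 0.0001
```

carry_out:
  offset:
    - [-0.002,0,0]
    - [-0.004,0,0]
    - [-0.006,0,0]
    - [-0.006,0,0]
  turn:
    - [0,0,0]
    - [0,0,0]
    - [0,0,0]
    - [0,0,0]

```text
clock: 14.6
tcp_pos: [0.6063, 0.1107, 0.0943]
orientation: [0.161, -3.135, -0.0]
contact_force: [-5.4, -1.2, 5.7]
grip_width: 0.0002
```

carry_out:
  offset:
    - [-0.003,0,0]
    - [-0.006,0,0]
    - [-0.006,0,0]
  turn:
    - [0,0,0]
    - [0,0,0]
    - [0,0,0]

```text
clock: 14.9
tcp_pos: [0.6097, 0.111, 0.0943]
orientation: [0.161, -3.136, -0.0]
contact_force: [-4.7, -0.9, 5.7]
grip_width: -0.0001
```

carry_out:
  offset:
    - [-0.003,0,0]
    - [-0.006,0,0]
    - [-0.006,0,0]
  turn:
    - [0,0,0]
    - [0,0,0]
    - [0,0,0]

```text
clock: 15.2
tcp_pos: [0.6097, 0.111, 0.0943]
orientation: [0.16, -3.13, 0.0]
contact_force: [-14.6, -1.2, 14.9]
grip_width: 0.0002
```

carry_out:
  offset:
    - [-0.002,0,0]
    - [-0.004,0,0]
    - [-0.004,0,0]
  turn:
    - [0,0,0]
    - [0,0,0]
    - [0,0,0]

```text
clock: 15.5
tcp_pos: [0.6097, 0.111, 0.0943]
orientation: [0.16, -3.125, 0.0]
contact_force: [-21.9, -2.3, 22.5]
grip_width: 0.0002
```

Run:
```python
from h import *
st()
S=grab('scene');T=grab('top')
a=S['pixels'][140:250,230:370,::-1];b=T['pixels'][160:270,250:390,::-1]
cv2.imwrite('pics/c9.png',np.hstack([cv2.resize(x,(400,314),interpolation=cv2.INTER_CUBIC) for x in(a,b)]))
```

```text
t 15.5 p [0.6097 0.111  0.0943] yang 1.673010359590369 tilt [-0.012  -0.0008 -0.9999] F [-21.8705  -2.3459  22.492 ] w 0.0002 j [-0.45  0.57  0.23  1.81 -0.18  0.78  1.55]
```

View pics/c9.png

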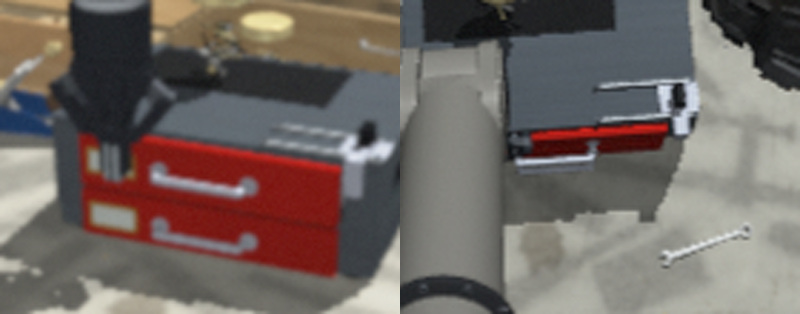

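carry_out:
  offset:
    - [0,0,-0.004]
    - [0,0,-0.008]
    - [-0.003,0,-0.008]
    - [-0.005,0,-0.008]
    - [-0.005,0,-0.008]
  turn:
    - [0,0,0]
    - [0,0,0]
    - [0,0,0]
    - [0,0,0]
    - [0,0,0]

```text
clock: 16.1
tcp_pos: [0.6096, 0.1108, 0.0953]
orientation: [0.16, -3.12, 0.002]
contact_force: [-20.0, -1.6, 7.4]
grip_width: 0.0003
```

carry_out:
  offset:
    - [-0.003,0,-0.001]
    - [-0.005,0,-0.002]
    - [-0.007,0,-0.002]
    - [-0.007,0,-0.002]
  turn:
    - [0,0,0]
    - [0,0,0]
    - [0,0,0]
    - [0,0,0]

```text
clock: 16.5
tcp_pos: [0.6096, 0.1109, 0.0954]
orientation: [0.16, -3.112, 0.003]
contact_force: [-29.1, -2.7, 11.1]
grip_width: 0.0
```

carry_out:
  offset:
    - [0.02,0,0]
    - [0.04,0,0]
    - [0.08,0,0]
    - [0.12,0,-0.05]
    - [0.12,0,-0.14]
    - [0.12,0,-0.24]
    - [0.12,0,-0.28]
    - [0.12,0,-0.28]
  turn:
    - [0,0,0]
    - [0,0,0]
    - [0,0,0]
    - [0,0,0]
    - [0,0,0]
    - [0,0,0]
    - [0,0,0]
    - [0,0,0]

```text
clock: 17.3
tcp_pos: [0.5646, 0.1065, 0.2437]
orientation: [-0.159, 3.128, 0.004]
contact_force: [0.3, -0.4, -0.2]
grip_width: -0.0005
```

Run:
```python
from h import *
to([.6817,-.148,.23],1.673)
S=grab('scene');T=grab('top')
for n,f in(('scene',S),('top',T)):
  print([(d['score'],world(f,d['xyz'])) for d in look_for('latch_tab',n)[:2]])
a=S['pixels'][150:250,280:380,::-1];b=T['pixels'][170:270,270:370,::-1]
cv2.imwrite('pics/c10.png',np.hstack([cv2.resize(x,(400,400),interpolation=cv2.INTER_CUBIC) for x in(a,b)]))
```

```text
t 17.3 p [0.5646 0.1065 0.2437] yang 1.6725900207959694 tilt [ 0.0093  0.003  -1.    ] F [ 0.3172 -0.365  -0.1709] w -0.0005 j [-0.52  0.31  0.28  1.83 -0.1   1.01  1.47]
offset [-0.1811 -0.5301  0.0281]
turn [ 0.0014  0.0064 -0.0003]
[(0.66, array([ 0.6693, -0.1199,  0.129 ]))]
[(0.43, array([ 0.678 , -0.1139,  0.1279]))]
```

View pics/c10.png

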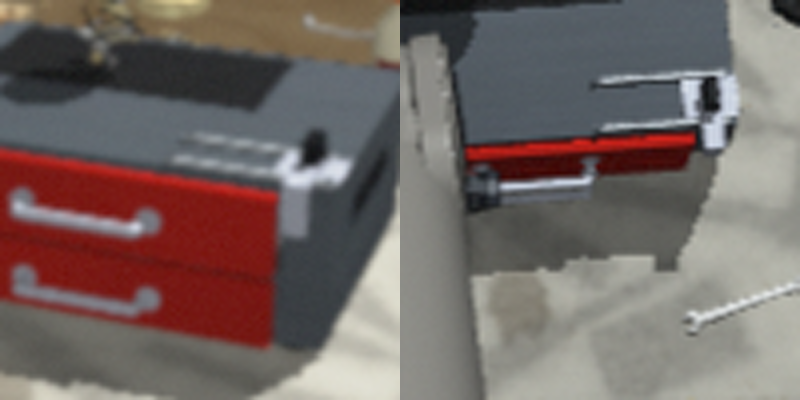

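carry_out:
  offset:
    - [-0.02,-0.1,0]
    - [-0.06,-0.2,0.01]
    - [-0.1,-0.3,0.02]
    - [-0.14,-0.4,0.03]
    - [-0.181,-0.5,0.03]
    - [-0.181,-0.54,0.03]
    - [-0.181,-0.54,0.03]
    - [-0.181,-0.54,0.03]
  turn:
    - [0,0,0]
    - [0,0,0]
    - [0,0,0]
    - [0.001,0.006,0]
    - [0.001,0.006,0]
    - [0.001,0.006,0]
    - [0.001,0.006,0]
    - [0.001,0.006,0]

```text
clock: 18.3
tcp_pos: [0.6783, -0.1544, 0.2221]
orientation: [0.156, -3.126, 0.003]
contact_force: [-1.4, 0.7, -0.1]
grip_width: 0.0
```

```bash
python3 -c "
from h import *
to([.6815,-.150,.151],1.673)"
```

```text
t 18.3 p [ 0.6783 -0.1544  0.2221] yang 1.6706123893405869 tilt [-0.0118 -0.0024 -0.9999] F [-1.3796  0.714  -0.1258] w 0.0 j [-0.1   0.55  0.34  1.53 -0.19  1.1   1.96]
offset [-0.0089  0.0084  0.1421]
turn [-0.0008 -0.008  -0.0016]
```

carry_out:
  offset:
    - [-0.004,0,0.04]
    - [-0.006,0,0.08]
    - [-0.006,0,0.11]
    - [-0.006,0,0.13]
    - [-0.006,0,0.14]
    - [-0.006,0,0.14]
  turn:
    - [0,-0.004,0]
    - [0,-0.004,0]
    - [0,-0.004,0]
    - [0,-0.004,0]
    - [0,-0.004,0]
    - [0,-0.004,0]

```text
clock: 18.9
tcp_pos: [0.6813, -0.1527, 0.1537]
orientation: [0.161, -3.134, 0.002]
contact_force: [-0.3, 0.1, -1.2]
grip_width: -0.0001
```

Run:
```python
from h import *
st()
S=grab('scene')
save(S,'c11.png',(290,120,410,220),5)
```

```text
t 18.9 p [ 0.6813 -0.1527  0.1537] yang 1.6733988129680923 tilt [-0.0037 -0.0015 -1.    ] F [-0.3085  0.14   -1.2194] w -0.0001 j [-0.08  0.62  0.32  1.59 -0.22  0.97  1.98]
```

View pics/c11.png

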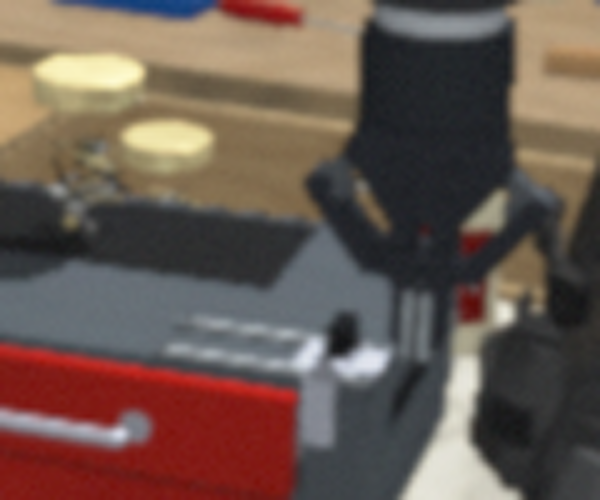

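carry_out:
  offset:
    - [0,0.008,0]
    - [0,0.016,0]
    - [0,0.024,0]
    - [0,0.032,0]
    - [0,0.04,0]
    - [0,0.048,0]
    - [0,0.056,0]
    - [0,0.056,0]
  turn:
    - [0,0,0]
    - [0,0,0]
    - [0,0,0]
    - [0,0,0]
    - [0,0,0]
    - [0,0,0]
    - [0,0,0]
    - [0,0,0]

```text
clock: 19.75
tcp_pos: [0.6787, -0.1245, 0.1541]
orientation: [0.162, -3.134, 0.002]
contact_force: [0.3, 0.7, 0.1]
grip_width: 0.0001
```

carry_out:
  offset:
    - [0,0.006,0]
    - [0,0.012,0]
    - [0,0.018,0]
    - [0,0.024,0]
    - [0,0.03,0]
    - [0,0.03,0]
  turn:
    - [0,0,0]
    - [0,0,0]
    - [0,0,0]
    - [0,0,0]
    - [0,0,0]
    - [0,0,0]

```text
clock: 20.35
tcp_pos: [0.6771, -0.1096, 0.1541]
orientation: [0.162, -3.134, 0.002]
contact_force: [-0.9, 0.5, -0.1]
grip_width: 0.0005
```

Run:
```python
from h import *
st()
for n in('scene','top'):
  f=grab(n); print([(d['score'],world(f,d['xyz'])) for d in look_for('latch_tab',n)[:2]])
```

```text
t 20.35 p [ 0.6771 -0.1096  0.1541] yang 1.6737636666272393 tilt [-0.003  -0.0013 -1.    ] F [-0.8795  0.4581 -0.0807] w 0.0005 j [-0.15  0.6   0.32  1.62 -0.22  0.96  1.92]
[(0.48, array([ 0.6633, -0.0957,  0.1305])), (0.31, array([0.632 , 0.0161, 0.0958]))]
[]
```

carry_out:
  offset:
    - [0,0.004,0]
    - [0,0.008,0]
    - [0,0.012,0]
    - [0,0.016,0]
    - [0,0.016,0]
  turn:
    - [0,0,0]
    - [0,0,0]
    - [0,0,0]
    - [0,0,0]
    - [0,0,0]

```text
clock: 21.05
tcp_pos: [0.6762, -0.1022, 0.1541]
orientation: [0.161, -3.134, 0.003]
contact_force: [-1.0, 0.1, 0.9]
grip_width: 0.0
```

carry_out:
  offset:
    - [0,0.003,0]
    - [0,0.006,0]
    - [0,0.008,0]
    - [0,0.008,0]
  turn:
    - [0,0,0]
    - [0,0,0]
    - [0,0,0]
    - [0,0,0]

```text
clock: 21.45
tcp_pos: [0.6758, -0.0981, 0.1541]
orientation: [0.16, -3.134, 0.002]
contact_force: [0.4, -1.1, 0.3]
grip_width: 0.0003
```

carry_out:
  offset:
    - [0,0.003,0]
    - [0,0.006,0]
    - [0,0.006,0]
  turn:
    - [0,0,0]
    - [0,0,0]
    - [0,0,0]

```text
clock: 21.75
tcp_pos: [0.6757, -0.0945, 0.1541]
orientation: [0.162, -3.134, 0.001]
contact_force: [-0.3, -0.1, -0.6]
grip_width: -0.0001
```

carry_out:
  offset:
    - [0,0.003,0]
    - [0,0.006,0]
    - [0,0.006,0]
  turn:
    - [0,0,0]
    - [0,0,0]
    - [0,0,0]

```text
clock: 22.05
tcp_pos: [0.6755, -0.0939, 0.1542]
orientation: [0.159, -3.135, 0.005]
contact_force: [1.6, -3.4, -1.4]
grip_width: -0.0001
```

carry_out:
  offset:
    - [0,0.003,0]
    - [0,0.006,0]
    - [0,0.006,0]
  turn:
    - [0,0,0]
    - [0,0,0]
    - [0,0,0]

```text
clock: 22.35
tcp_pos: [0.6754, -0.0935, 0.1543]
orientation: [0.156, -3.136, 0.01]
contact_force: [3.0, -8.7, -3.7]
grip_width: -0.0002
```

Run:
```python
from h import *
st()
for n in('scene','top'):
  f=grab(n); print([(d['score'],world(f,d['xyz'])) for d in look_for('latch_tab',n)[:2]])
```

```text
t 22.35 p [ 0.6754 -0.0935  0.1543] yang 1.6702487205202314 tilt [-0.001  -0.0066 -1.    ] F [ 2.9594 -8.7265 -3.6653] w -0.0002 j [-0.18  0.59  0.32  1.63 -0.21  0.95  1.89]
[(0.59, array([ 0.6599, -0.0835,  0.1307]))]
[(0.52, array([0.6279, 0.0583, 0.1079]))]
```

carry_out:
  offset:
    - [0,0.003,0]
    - [0,0.006,0]
    - [0,0.006,0]
    - [0,0.006,0]
  turn:
    - [0,0,0]
    - [0,0,0]
    - [0,0,0]
    - [0,0,0]

```text
clock: 22.95
tcp_pos: [0.6753, -0.0932, 0.1544]
orientation: [0.153, -3.137, 0.015]
contact_force: [4.8, -14.1, -5.7]
grip_width: 0.0003
```

carry_out:
  offset:
    - [0,-0.03,0]
    - [0,-0.07,0]
    - [0,-0.1,0]
    - [0,-0.1,-0.08]
    - [0,-0.1,-0.16]
    - [0,-0.1,-0.22]
    - [0,-0.1,-0.24]
    - [0,-0.1,-0.24]
  turn:
    - [0,0,0]
    - [0,0,0]
    - [0,0,0]
    - [0,0,0]
    - [0,0,0]
    - [0,0,0]
    - [0,0,0]
    - [0,0,0]

```text
clock: 23.75
tcp_pos: [0.6809, -0.1367, 0.2759]
orientation: [-0.16, 3.137, -0.003]
contact_force: [-1.0, -0.8, -0.2]
grip_width: 0.0001
```

carry_out:
  offset:
    - [0,0.1,0]
    - [0,0.2,0]
    - [0,0.3,0]
    - [0.05,0.4,0]
    - [0.1,0.5,0]
    - [0.15,0.6,0]
    - [0.2,0.65,0]
    - [0.2,0.65,0]
  turn:
    - [0,0,0]
    - [0,0,0]
    - [0,0,0]
    - [0,0,0]
    - [0,0,0]
    - [0,0,0]
    - [0,0,0]
    - [0,0,0]

```text
clock: 24.55
tcp_pos: [0.5419, 0.1837, 0.2715]
orientation: [0.177, -3.127, -0.0]
contact_force: [-0.1, 0.6, 0.1]
grip_width: 0.0001
```

Run:
```python
from h import *
st()
F={}
for n in('scene','top'):
  f=F[n]=grab(n)
  for q in('latch_tab','drawer_front','screw_jar','water_bottle','tape_measure'):
    print(n,q,[(round(d['score'],2),world(f,d['xyz'])) for d in look_for(q,n)[:2]])
save(F['top'],'t_end.png'); save(F['scene'],'s_end.png')
# tab = darkest blob near the latch, before/after; before image from full frame top0/scene0
for n,box in(('top',(325,180,360,205)),('scene',(320,175,375,205))):
  for im,l in((cv2.imread(f'pics/{n}0.png'),'before'),(F[n]['pixels'][:,:,::-1],'after')):
    a,b,c,d=box; g=im[b:d,a:c].max(2); m=(g<45).astype(np.uint8)
    k,_,s,ce=cv2.connectedComponentsWithStats(m)
    print(n,l,[(s[i,4],(ce[i]+[a,b]).round(1),s[i,:4]) for i in range(1,k) if s[i,4]>5])
a=np.array([.9947,.103]);b=np.array([-.103,.9947]);o=np.array([.7427,.0393])
for tr in(0,.031,.04):
  P=o-.08*a+(-.145+tr)*b
  print(tr,[proj(F[n],[*P,.14]) for n in('top','scene')])
```

```text
t 24.55 p [0.5419 0.1837 0.2715] yang 1.683855098808075 tilt [-0.0093 -0.0003 -1.    ] F [-0.0533  0.5707  0.1312] w 0.0001 j [-0.65  0.29  0.27  1.79 -0.09  1.09  1.33]
scene latch_tab [(0.76, array([ 0.6632, -0.0815,  0.1301]))]
scene drawer_front [(0.91, array([0.6345, 0.0187, 0.0964]))]
scene screw_jar [(0.84, array([0.7818, 0.0876, 0.2151])), (0.39, array([ 0.6629, -0.0807,  0.1284]))]
scene water_bottle [(0.91, array([ 0.5441, -0.3937,  0.1269])), (0.45, array([0.6372, 0.017 , 0.0951]))]
scene tape_measure [(0.93, array([0.5716, 0.3323, 0.037 ]))]
top latch_tab []
top drawer_front [(0.96, array([0.629 , 0.0328, 0.1134]))]
top screw_jar [(0.83, array([0.7859, 0.0915, 0.2333]))]
top water_bottle [(0.93, array([ 0.5605, -0.3717,  0.1902])), (0.18, array([ 0.6693, -0.0787,  0.1281]))]
top tape_measure []
top before [(np.int32(15), array([346.8, 193.7]), array([21, 10,  4,  7], dtype=int32)), (np.int32(8), array([332.5, 203. ]), array([ 4, 23,  8,  1], dtype=int32)), (np.int32(9), array([342.9, 202.9]), array([16, 22,  4,  3], dtype=int32))]
top after [(np.int32(16), array([335.7, 194.2]), array([ 9, 10,  4,  8], dtype=int32)), (np.int32(26), array([347.8, 203. ]), array([19, 22,  9,  3], dtype=int32))]
scene before [(np.int32(26), array([358.2, 186.8]), array([36,  9,  5,  7], dtype=int32)), (np.int32(28), array([371.4, 196.3]), array([49, 15,  6, 13], dtype=int32))]
scene after [(np.int32(24), array([344.4, 184.6]), array([22,  7,  5,  7], dtype=int32)), (np.int32(28), array([371.5, 196.1]), array([49, 15,  6, 13], dtype=int32))]
0 [array([347.9488, 194.6237]), array([358.0597, 188.3695])]
0.031 [array([338.271 , 195.1917]), array([346.4917, 186.6035])]
0.04 [array([335.4596, 195.3567]), array([343.1707, 186.0966])]
```

Run:
```python
from h import *
for n,c0,c1,full in(('top',(347,195),(336,195),(-12.49,.73)),('scene',(356,190),(342,188),(-14.89,-2.27))):
  A=cv2.imread(f'pics/{n}0.png',0).astype(np.float32); B=cv2.imread(f'pics/{n[0]}_end.png',0).astype(np.float32)
  for h in(5,7):
    t=A[c0[1]-h:c0[1]+h+1,c0[0]-h:c0[0]+h+1]
    W=np.float32([[1,0,c1[0]-h],[0,1,c1[1]-h]])
    cc,W=cv2.findTransformECC(t,B,W,cv2.MOTION_TRANSLATION,(3,200,1e-6),None,1)
    s=W[:,2]+h-np.array(c0); print(n,h,cc,s,'travel mm',40*np.dot(s,full)/np.dot(full,full))
```

```text
top 5 0.9679879375482972 [-11.4629   0.8085] travel mm 36.73635771827565
top 7 0.9257128632177317 [-11.5082   0.9303] travel mm 36.90391977675035
scene 5 0.991069432281397 [-13.6217  -2.0368] travel mm 36.57695179810783
scene 7 0.9893139640347127 [-13.6617  -2.0297] travel mm 36.678988164337134
```

Both cameras put the latch travel at about 37 mm rather than 40 mm. The start could have been slightly off zero, so I'll press it once more and feel for the stop.

carry_out:
  offset:
    - [0,-0.1,0]
    - [-0.05,-0.2,0]
    - [-0.1,-0.3,0]
    - [-0.15,-0.4,0]
    - [-0.2,-0.5,0]
    - [-0.2,-0.6,0]
    - [-0.2,-0.65,0]
    - [-0.2,-0.65,0]
  turn:
    - [0,0,0]
    - [0,0,0]
    - [0,0,0]
    - [0,0,0]
    - [0,0,0]
    - [0,0,0]
    - [0,0,0]
    - [0,0,0]

```text
clock: 25.95
tcp_pos: [0.6792, -0.1466, 0.2742]
orientation: [0.142, -3.135, 0.012]
contact_force: [-0.3, -0.9, -0.0]
grip_width: -0.0001
```

carry_out:
  offset:
    - [0,0,0.06]
    - [0,0,0.12]
    - [0,0,0.18]
    - [0,0,0.22]
    - [0,0,0.24]
    - [0,0.02,0.24]
    - [0,0.04,0.24]
    - [0,0.04,0.24]
  turn:
    - [0,0,0]
    - [0,0,0]
    - [0,0,0]
    - [0,0,0]
    - [0,0,0]
    - [0,0,0]
    - [0,0,0]
    - [0,0,0]

```text
clock: 26.75
tcp_pos: [0.6789, -0.1133, 0.1555]
orientation: [0.166, -3.137, 0.0]
contact_force: [-0.4, -0.3, 0.3]
grip_width: -0.0
```

carry_out:
  offset:
    - [0,0.01,0]
    - [0,0.02,0]
    - [0,0.03,0]
    - [0,0.03,0]
  turn:
    - [0,0,0]
    - [0,0,0]
    - [0,0,0]
    - [0,0,0]

```text
clock: 27.15
tcp_pos: [0.6764, -0.1002, 0.1543]
orientation: [0.162, -3.135, 0.002]
contact_force: [-0.2, -0.4, -0.5]
grip_width: -0.0001
```

carry_out:
  offset:
    - [0,0.004,0]
    - [0,0.008,0]
    - [0,0.008,0]
  turn:
    - [0,0,0]
    - [0,0,0]
    - [0,0,0]

```text
clock: 27.45
tcp_pos: [0.6758, -0.0972, 0.154]
orientation: [0.16, -3.134, 0.002]
contact_force: [0.5, -0.2, -0.4]
grip_width: -0.0004
```

carry_out:
  offset:
    - [0,0.004,0]
    - [0,0.008,0]
    - [0,0.008,0]
  turn:
    - [0,0,0]
    - [0,0,0]
    - [0,0,0]

```text
clock: 27.75
tcp_pos: [0.6754, -0.0941, 0.1541]
orientation: [0.16, -3.135, 0.004]
contact_force: [0.4, -1.7, 0.8]
grip_width: 0.0002
```

carry_out:
  offset:
    - [0,0.004,0]
    - [0,0.008,0]
    - [0,0.008,0]
  turn:
    - [0,0,0]
    - [0,0,0]
    - [0,0,0]

```text
clock: 28.05
tcp_pos: [0.6752, -0.0936, 0.1542]
orientation: [0.156, -3.136, 0.01]
contact_force: [2.8, -8.6, -2.6]
grip_width: -0.0001
```

carry_out:
  offset:
    - [0,0.004,0]
    - [0,0.008,0]
    - [0,0.008,0]
  turn:
    - [0,0,0]
    - [0,0,0]
    - [0,0,0]

```text
clock: 28.35
tcp_pos: [0.675, -0.0931, 0.1545]
orientation: [0.152, -3.137, 0.017]
contact_force: [4.0, -14.0, -5.1]
grip_width: -0.0001
```

carry_out:
  offset:
    - [0,0.004,0]
    - [0,0.008,0]
    - [0,0.01,0]
    - [0,0.01,0]
  turn:
    - [0,0,0]
    - [0,0,0]
    - [0,0,0]
    - [0,0,0]

```text
clock: 28.75
tcp_pos: [0.6748, -0.0926, 0.1546]
orientation: [-0.147, 3.137, -0.025]
contact_force: [7.4, -23.3, -7.0]
grip_width: -0.0003
```

carry_out:
  offset:
    - [0,-0.03,0]
    - [0,-0.07,0]
    - [0,-0.1,0]
    - [0,-0.11,-0.08]
    - [0,-0.11,-0.16]
    - [0,-0.11,-0.22]
    - [0,-0.11,-0.24]
    - [0,-0.11,-0.24]
  turn:
    - [0,0,0]
    - [0,0,0]
    - [0,0,0]
    - [0,0,0]
    - [0,0,0]
    - [0,0,0]
    - [0,0,0]
    - [0,0,0]

```text
clock: 29.55
tcp_pos: [0.6808, -0.1353, 0.2758]
orientation: [-0.161, 3.137, -0.002]
contact_force: [-0.2, 0.5, -0.4]
grip_width: 0.0
```

carry_out:
  offset:
    - [0,0.1,0]
    - [0,0.2,0]
    - [0,0.3,0]
    - [0.05,0.4,0]
    - [0.1,0.5,0]
    - [0.15,0.6,0]
    - [0.2,0.65,0]
    - [0.2,0.65,0]
  turn:
    - [0,0,0]
    - [0,0,0]
    - [0,0,0]
    - [0,0,0]
    - [0,0,0]
    - [0,0,0]
    - [0,0,0]
    - [0,0,0]

```text
clock: 30.35
tcp_pos: [0.5417, 0.1849, 0.2715]
orientation: [0.178, -3.127, -0.0]
contact_force: [-0.2, 0.7, -0.2]
grip_width: -0.0002
```

Run:
```python
from h import *
st()
F={n:grab(n) for n in('top','scene')}
for n,c0,c1,full in(('top',(347,195),(336,195),(-12.49,.73)),('scene',(356,190),(342,188),(-14.89,-2.27))):
  A=cv2.imread(f'pics/{n}0.png',0).astype(np.float32); B=cv2.cvtColor(F[n]['pixels'],cv2.COLOR_RGB2GRAY).astype(np.float32); h=6
  W=np.float32([[1,0,c1[0]-h],[0,1,c1[1]-h]])
  cc,W=cv2.findTransformECC(A[c0[1]-h:c0[1]+h+1,c0[0]-h:c0[0]+h+1],B,W,cv2.MOTION_TRANSLATION,(3,200,1e-6),None,1)
  s=W[:,2]+h-np.array(c0); print(n,cc,'travel mm',40*np.dot(s,full)/np.dot(full,full))
print([(n,[world(F[n],d['xyz']) for d in look_for('drawer_front',n)[:1]]) for n in F])
# red-front top edge row vs. lower front in scene: where do right edges fall
im=F['scene']['pixels'].astype(int); red=(im[...,0]>110)&(im[...,1]<70)&(im[...,2]<70)
for v in range(190,240,4):
  u=np.where(red[v,250:380])[0]; print(v,(u.max()+250) if len(u) else None,end='; ')
o=np.array([.7427,.0393]);a=np.array([.9947,.103]);b=np.array([-.103,.9947])
for z in(.10,.075,.045,.02):
  print(z,[proj(F['scene'],[*(o+x*a-.13*b),z]).round(1) for x in(-.117,-.122)])
```

```text
t 30.35 p [0.5417 0.1849 0.2715] yang 1.6842516496466657 tilt [-0.0092 -0.0002 -1.    ] F [-0.2276  0.7329 -0.188 ] w -0.0002 j [-0.67  0.29  0.3   1.79 -0.1   1.09  1.34]
top 0.9575083805111065 travel mm 36.79033760615273
scene 0.9889975578606205 travel mm 36.720786558860034
[('top', [array([0.6281, 0.0313, 0.1149])]), ('scene', [array([0.635 , 0.0173, 0.0989])])]
190 301; 194 326; 198 349; 202 348; 206 348; 210 348; 214 347; 218 346; 222 346; 226 346; 230 346; 234 345; 238 None; 0.1 [array([347.7, 207.4]), array([347.2, 208.2])]
0.075 [array([347.4, 216.1]), array([346.8, 217. ])]
0.045 [array([346.9, 226.4]), array([346.4, 227.2])]
0.02 [array([346.6, 234.7]), array([346. , 235.6])]
```

Run:
```python
from h import *
im=grab('scene')['pixels'].astype(int); red=(im[...,0]>110)&(im[...,1]<70)&(im[...,2]<70)
for v in (196,200,204,208): print(''.join('#' if x else '.' for x in red[v,300:360]))
print(np.abs(r.get_obs()['qvel']).max()); print(r.hand_in())
```

```text
####################################........................
####################################.......#######..........
.........####.......################.......######...........
#####..............##############################...........
0.008826224922787236
the job is handed in; nothing more can be done
None
```

The wrench is in the front tray, the drawer is shut and the latch is across, and I've handed the job in. I never saw or felt the latch's click directly.

**Wrench:** I lifted it off the dividers and laid it in the tray. A picture taken before shutting the drawer showed its visible end lying along the tray; the arm hid the other end. While lowering it, the fingertips pressed the tray floor with up to 28 N, under the 55 N bending limit.

**Drawer:** I pushed it in on the label frame. It resisted over the last few millimetres, then stopped dead and did not move under 29 N, so I take it as fully home. The upper front's right edge lines up with the lower one's in the last picture.

**Latch:** I pushed the tab toward +y until it hit a rigid stop. It had not sprung back when I pressed it again, and it did not move under 23 N. The last picture shows its finger in front of the red front.

**What disagreed:** Both cameras put the latch travel at 36.7–36.8 mm, not 40 mm. The detent's 6 N also never showed in the force readings. I read the dead stop as the end of travel, with the latch starting about 3 mm across.

**Other items:** The jar and the bottle measured where they were at the start. The tape measure showed within about 1 cm of its first position, but from the other camera. The job took about 30 s, with the arm clear of everything at hand-in.

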